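# Tamp the dry clay lumps level in the reclaim tub

### The arm

A 6-joint arm with a two-finger parallel gripper is mounted at the origin on the work surface. World frame = base frame: x ahead of the robot, y to its left, z up, the work surface at z = 0. Lengths are in m, angles in rad, forces in N, time in s.
With the tool pointing down it reaches from about 0.325 to 0.775 m from the base axis. Payload 5.5 kg.
Tool frame: the origin (TCP) lies between the finger pads; the fingertips stand 8 mm ahead of it and the grasp point (between the pads) lies 11 mm behind it (tcp_to_tips is the distance from the TCP to the fingertips, in m); z points along the fingers, y is the line along which they close (so a half turn about z gives the same grasp; the last joint's range is limited). The gripper opens to 88 mm and grips with 3 to 60 N. Pads are 20 mm wide; open, the fingers measure 115 mm over their backs; the gripper's body (75 mm by 178 mm) begins 61 mm behind the grasp point.
Start: joints at [-1.209, 0.091, 1.231, -0, 1.82, -0.057], TCP at [0.244, -0.548, 0.231] pointing down, gripper open.
Joint ranges: [-2.87, 2.87], [-0.86, 2.18], [0.17, 2.46], [-1.51, 4.65], [0.06, 2.69], [-2.65, 2.65]. Speed limits (rad/s): [2.57, 2.57, 3.01, 3.14, 3.14, 3.14].

### API

Orientations are given as a unit quaternion [w, x, y, z].
In Python, from bench import * gives the robot as it stands. Calls block until the motion is done:
- move_to(position, orientation): joint-space move of the TCP to a pose.
- move_l(position, speed=0.15, orientation=None): straight line of the TCP; orientation=None keeps the orientation; speed is the mean speed in m/s.
- movej(angles): joint-space move.
- gripper_open() and close(): open the fingers fully, or close them until they stop; the grip force is fixed at half the most.
- hold(seconds).
- inverse_kinematics(position, orientation): joint angles nearest the present ones, or None.
- state(): the state.
- get_image(name): name is "scene" or "top" or "wrist"; returns a dict with "frame" (400x640x3 uint8, blue, green, red), "depth" (400x640 float32, m along the optical axis (not along the pixel's ray), 0 where there is no reading), "camera_matrix" (3x3 intrinsics, pixels), "view" (4x4, takes a point from world to camera coordinates). Camera axes: x right, y up, looking along -z (the intrinsics and any distortion apply to the point x, -y, -z); pixel columns grow to the right and rows downward; lengths in m; the calibration is good to about 2 mm. A picture is of the moment at which its call begins.
A pose or a line that the arm cannot do raises IKError and nothing moves.
- job_done(): hands the job in; it is judged then, once.
The state is a dict: "time": time; "joint_pos": joint angles; "dq": joint speeds; "joint_torque": joint torques, N m; "ee_pos": TCP position; "ee_rot": TCP orientation; "ft_force": force on the tool from outside, world axes, zero at the start; "moment": the same for the moment, N m; "finger_gap": finger opening in m; "finger_force": force on a finger pad.
Only numpy, scipy, OpenCV 4.12 (cv2) and the standard library are available. Lean on these libraries where they do the work, as an engineer would, in place of code of your own. Each camera call takes 0.05 s, during which the arm holds its last target. There are 200 camera calls.

### The job

Take the wooden tamper by its handle and press the jammed lumps of dry clay in the white tub right down until they all lie level on the rubber mat in its bottom, ending with a firm press of about 20 N on the levelled bed, held for a second. The dry lumps are brittle: never bear on them or on the tub with more than 35 N, and touch the lumps and the tub only with the tamper. Then stand the tamper upright on its head again on the wooden board and let go, without dropping it and without shifting the other things.

Things in the scene. Friction and masses are not known exactly. Their poses are not given: they have to be found in the camera images.
- tub: Fixed white plastic tub, square, open on top, 142 mm outside, 130 mm inside, walls 6 mm, rim 90 mm above its underside (rolled edge reaches 4 mm further out). Origin: centre of its underside on the table. Its x and y axes run along its sides; z up. It holds nine dry clay lumps in roughly 3 rows of 3, centres about 40 mm apart, about the tub's centre.
- bed (a point): Middle of the tub, 52 mm above the table. The lumps' tops lie 0 to 24 mm above this height once right down: the tub has a caked layer of unknown depth under its mat, so find it by feel. Lumps: brown chunks 35 to 42 mm across, 40 mm tall, flat tops; each yields straight down to 2 to 4 N (4 together: 14 N), stays where left, stops on the mat, which gives 1 mm per 12 N.
- tamper: Wooden tamper: flat square head 66 x 66 x 20 mm with a round upright handle 28 mm in diameter and 100 mm long on its middle; 120 mm tall in all, about 220 g. Starts standing on its head on the board. Origin: centre of the head's flat underside; z along the handle (up), x and y along the sides of the head.
- board: Fixed plywood ware board 260 x 220 mm (x, y), 16 mm thick, lying on the table. Origin: centre of its underside; z up. The tamper starts on its half towards the robot (negative x of the board); the cutter and the slab lie on the other half.
- cutter: Bystander: steel ring cutter, 64 mm across, 36 mm tall, loose on the board. Origin: centre of its underside.
- slab: Bystander: flat piece of clay, 66 mm across, 11 mm thick, loose on the board. Origin: centre of its underside.
- slip_tub: Bystander: black tub 130 x 100 x 50 mm with a brush in it, on the table to the left. Origin: centre of its underside.
- biscuit: Bystander: white fired disc, 64 mm across, 8 mm thick, on the table to the right. Origin: centre of its underside.
- biscuit_b: Bystander: a second such disc, further out. Origin: centre of its underside.
- lump0 (a joint): How far (m) the lump at x -42 mm, y -43 mm in the tub's frame stands proud of the level bed: 0 = right down, at most 0.022. A brown chunk, described under bed. Each starts 3 to 18 mm proud.
- lump1 (a joint): How far (m) the lump at x -40 mm, y -2 mm in the tub's frame stands proud of the level bed: 0 = right down, at most 0.022. As lump0.
- lump2 (a joint): How far (m) the lump at x -43 mm, y +41 mm in the tub's frame stands proud of the level bed: 0 = right down, at most 0.022. As lump0.
- lump3 (a joint): How far (m) the lump at x -3 mm, y -40 mm in the tub's frame stands proud of the level bed: 0 = right down, at most 0.022. As lump0.
- lump4 (a joint): How far (m) the lump at x +3 mm, y +1 mm in the tub's frame stands proud of the level bed: 0 = right down, at most 0.022. As lump0.
- lump5 (a joint): How far (m) the lump at x -2 mm, y +43 mm in the tub's frame stands proud of the level bed: 0 = right down, at most 0.022. As lump0.
- lump6 (a joint): How far (m) the lump at x +39 mm, y -44 mm in the tub's frame stands proud of the level bed: 0 = right down, at most 0.022. As lump0.
- lump7 (a joint): How far (m) the lump at x +43 mm, y -5 mm in the tub's frame stands proud of the level bed: 0 = right down, at most 0.022. As lump0.
- lump8 (a joint): How far (m) the lump at x +41 mm, y +38 mm in the tub's frame stands proud of the level bed: 0 = right down, at most 0.022. As lump0.
Not all that is in view belongs to the job. Several things have the shape of the tamper; the one meant has the colours described above. Of the things that look like the tub, take the one that is farthest to the robot's left at the start.

How it is judged:
By the outcome, as a careful person would: the job done as asked, in the order asked, and still so for the second after the job is handed in, with the robot touching nothing.
It also fails if it takes over 72 s, if anything falls off the work surface, if the arm or the gripper's body presses on something with over 40 N, if the wrist force passes 120 N, or if a joint passes its speed limit or range.

## Working session

There is one attempt and no reset: what is moved stays moved. The work goes in short steps, each a Python script; the robot and the scene stay as the last script left them, time stands still between calls to the robot, and variables do not carry over. Pictures are saved under pics/ and viewed, at most 10 in all, crops included, and the job is handed in when it is done.

```bash
ls; mkdir -p pics
cat > h.py <<'E'
from bench import *
import numpy as np, cv2
def save(n,fn):
    im=get_image(n); cv2.imwrite('pics/'+fn+'.png',im['frame']); np.savez('pics/'+fn+'.npz',**{k:np.asarray(im[k]) for k in im if k in('frame','depth','camera_matrix','view')}); return im
def px(im,u,v):
    K=im['camera_matrix'];d=im['depth'][int(v),int(u)]
    c=np.array([(u-K[0,2])/K[0,0]*d,-(v-K[1,2])/K[1,1]*d,-d,1])
    return (np.linalg.inv(im['view'])@c)[:3]
def cloud(im):
    K=im['camera_matrix'];d=im['depth'];v,u=np.mgrid[:400,:640]
    c=np.stack([(u-K[0,2])/K[0,0]*d,-(v-K[1,2])/K[1,1]*d,-d,np.ones_like(d)],-1)
    return (c@np.linalg.inv(im['view']).T)[...,:3]
E
python3 - <<'E'
from h import *
a=save('top','top0')
b=save('scene','scene0')
cv2.imwrite('pics/both.png',cv2.resize(np.vstack([a['frame'],b['frame']]),(480,600)))
print(list(a.keys()),state())
E
```

```text
pics
['frame', 'depth', 'camera_matrix', 'view'] {'time': 0.1, 'joint_pos': array([-1.20870635e+00,  9.17976828e-02,  1.23173568e+00, -9.95941115e-06,
        1.81981113e+00, -5.67132108e-02]), 'dq': array([-1.02426651e-03, -2.01136257e-03, -2.63135817e-03, -5.31006484e-05,
       -2.87280225e-04, -7.68587616e-04]), 'joint_torque': array([ 3.05390320e-03, -4.47856450e+01, -4.07572067e+01,  7.00377370e-02,
        2.84646690e-02, -1.11147378e-04]), 'ee_pos': array([ 0.24390064, -0.54791903,  0.22962832]), 'ee_rot': array([-8.64995865e-04,  9.78155362e-01,  2.07873327e-01, -1.37994874e-04]), 'ft_force': array([-0.22376883,  0.51921575, -0.32082369]), 'moment': array([ 0.05378225,  0.03116104, -0.01970469]), 'finger_force': 0.0, 'finger_gap': 0.08759345668249834}
```

View pics/top0.png

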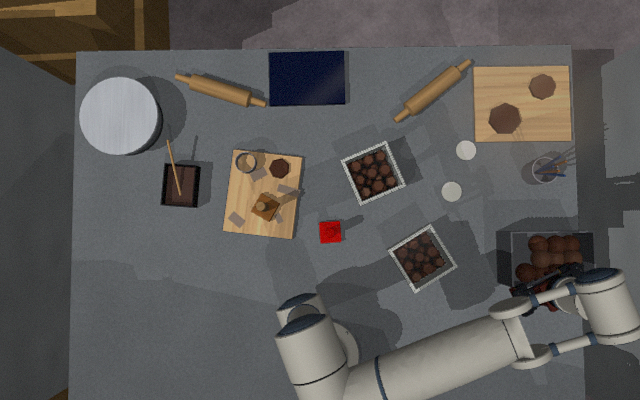

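View pics/scene0.png

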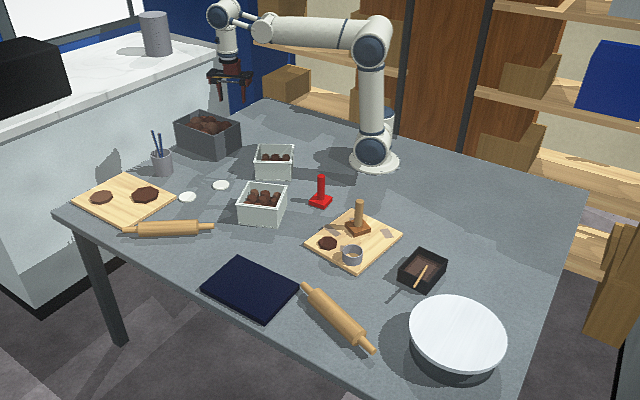

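The top view shows two tamper shapes, a wooden one on the board at (264,207) and a red one at (330,232). I want the wooden one. The white tubs are at (373,172) and (422,258), and the first is farther to the robot's left. I'll confirm both in an enlarged crop and measure them.

Run:
```python
from h import *
a=dict(np.load('pics/top0.npz'))
cv2.imwrite('pics/crop.png',cv2.resize(a['frame'][130:250,215:415],(800,480),interpolation=cv2.INTER_CUBIC))
P=cloud(a)
np.set_printoptions(precision=4,suppress=True)
for u,v in [(262,205),(373,172),(422,258),(330,232),(200,250)]: print((u,v),P[v,u])
# tub rim
def rect(m,reg,name):
    m=m&reg; q=P[m][:,:2].astype(np.float32); r=cv2.minAreaRect(q); print(name,m.sum(),r, q.mean(0), np.median(P[m][:,2]))
v,u=np.mgrid[:400,:640]
box=lambda a,b,c,d:(u>a)&(u<b)&(v>c)&(v<d)
rect((P[...,2]>.082)&(P[...,2]<.098),box(335,412,135,210),'rim')
T=box(235,310,180,230)
for lo,hi,n in [(.128,.145,'handletop'),(.03,.045,'head'),(.05,.12,'shaft')]: rect((P[...,2]>lo)&(P[...,2]<hi),T,n)
rect((P[...,2]>.010)&(P[...,2]<.022),box(215,312,145,245),'board')
```

```text
(262, 205) [0.4605 0.1736 0.1404]
(373, 172) [ 0.5598 -0.1518  0.0775]
(422, 258) [ 0.3006 -0.2975  0.0553]
(330, 232) [ 0.3815 -0.0209  0.1184]
(200, 250) [ 0.3262  0.3895 -0.001 ]
rim 638 ((0.5566940307617188, -0.1498490422964096), (0.15034422278404236, 0.15016545355319977), 22.908672332763672) [ 0.5565 -0.1504] 0.08887824747068529
handletop 72 ((0.4582785964012146, 0.17934592068195343), (0.024447334930300713, 0.026153365150094032), 41.153831481933594) [0.4582 0.1796] 0.13611477941636396
head 342 ((0.45851799845695496, 0.18038034439086914), (0.06642215698957443, 0.06588555872440338), 59.69315719604492) [0.4578 0.1774] 0.0362437244216679
shaft 28 ((0.4553544521331787, 0.1731020212173462), (0.012483494356274605, 0.027530891820788383), 67.14630126953125) [0.4554 0.1705] 0.0870250113612705
board 4556 ((0.49735915660858154, 0.18802261352539062), (0.3203188180923462, 0.26651260256767273), 4.983609199523926) [0.498  0.1925] 0.01625404194041291
```

View pics/crop.png

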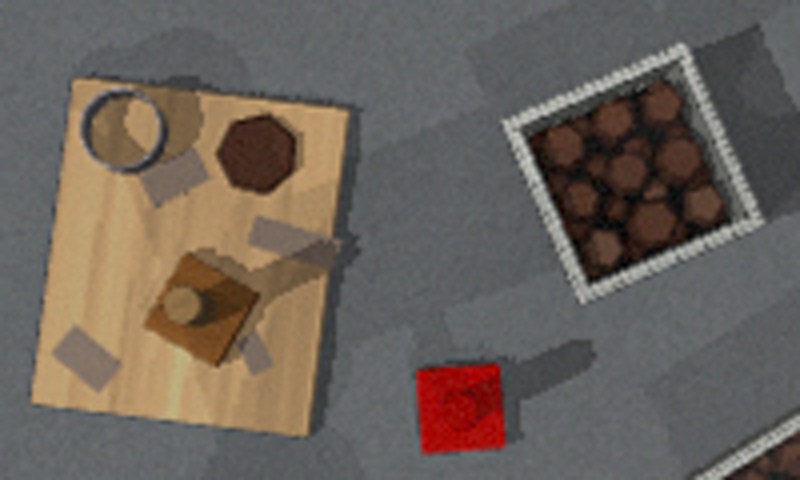

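The crop confirms both: the wooden tamper at crop (185,305) and the left-most tub at crop (635,170). The measured sizes match (rim about 150 mm at z 0.089, head 66 mm at z 0.036, handle top at z 0.136). Next I grasp the handle.

```bash
cat >> h.py <<'E'
np.set_printoptions(precision=4,suppress=True)
TX,TY=.4585,.1797; TG=np.radians(100); UG=np.radians(100-36.8)
C=np.array([.5567,-.1498]); A=np.radians(22.9)
q=lambda t:[0,np.cos(t/2),np.sin(t/2),0]
def off(x,y): return C+np.array([x*np.cos(A)-y*np.sin(A),x*np.sin(A)+y*np.cos(A)])
def rep(*l):
    s=state(); print(*l,'t%.2f'%s['time'],s['ee_pos'],'F',s['ft_force'],'M',s['moment'],'gap %.4f ff %.1f'%(s['finger_gap'],s['finger_force'])); return s
E
python3 - <<'E'
from h import *
print(inverse_kinematics([TX,TY,.22],q(TG)),inverse_kinematics([*C,.2],q(UG)))
move_to([TX,TY,.20],q(TG)); rep('above')
move_l([TX,TY,.082],.12); rep('down')
close(); rep('closed')
move_l([TX,TY,.090],.05); rep('lift')
move_l([TX,TY,.20],.2)
move_to([*C,.20],q(UG)); hold(.3); rep('tub')
save('top','top1'); save('scene','scene1')
a=cv2.imread('pics/top1.png')[120:220,310:440]; b=cv2.imread('pics/scene1.png')[130:240,200:343]
cv2.imwrite('pics/c1.png',np.hstack([cv2.resize(a,(390,300)),cv2.resize(b,(390,300))]))
E
```

```text
[ 0.3044 -0.2005  1.5307 -0.      1.8115  0.1299] [-0.3219  0.0236  1.3549 -0.      1.7631  0.1459]
above t2.78 [0.4588 0.1791 0.2   ] F [-0.4905  1.3448 -1.0642] M [-0.0412 -0.1106 -0.0262] gap 0.0877 ff 0.0
down t3.92 [0.459  0.1799 0.083 ] F [-0.5674 -0.2415  0.077 ] M [-0.0356 -0.11   -0.0259] gap 0.0880 ff 0.0
closed t4.87 [0.4585 0.1797 0.082 ] F [ 0.0335 -0.7396 -0.2145] M [-0.0355 -0.0524 -0.0166] gap 0.0277 ff 30.0
lift t5.17 [0.4587 0.1798 0.0905] F [ 1.005   0.0699 -1.7086] M [ 0.0111 -0.0717  0.0258] gap 0.0277 ff 30.0
tub t7.47 [ 0.5568 -0.1489  0.2002] F [ 0.2977  0.3766 -1.2793] M [-0.0497 -0.0196  0.0301] gap 0.0278 ff 30.0
```

View pics/c1.png

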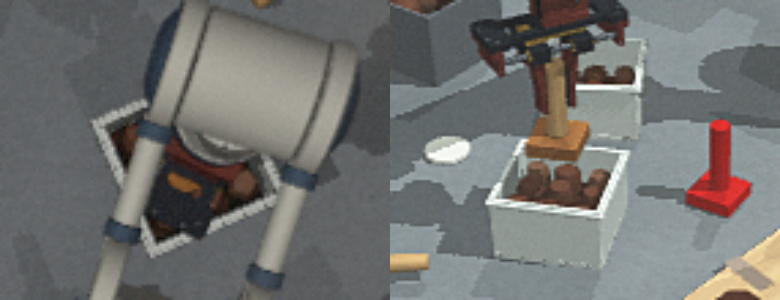

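The head hangs square and centred above the right tub. I'll check the head pose in the cloud, then press the first corner with force feedback.

```bash
cat >> h.py <<'E'
def fz(n=1): return np.mean([ (hold(.02),state()['ft_force'])[1] for _ in range(n)],0)
def press(x,y,zs=.170,zmin=.112,target=22,fine_from=12,dwell=0,step=.0015):
    p=off(x,y); move_l([*p,zs],.2); hold(.15); b=fz(5); z=zs; log=[]; pk=0; F=0
    while z>zmin:
        st=step if F<fine_from else .0004
        z-=st; move_l([*p,z],.03 if F<fine_from else .01)
        s=state(); f=s['ft_force']-b; F=f[2]; pk=max(pk,F); log.append((round(float(s['ee_pos'][2])*1e3,1),round(float(F),1)))
        if F>target or np.hypot(f[0],f[1])>10: break
    hold(.15); f=fz(3)-b; s=state()
    print((x,y),'t%.2f'%s['time'],'z %.4f cmd %.4f'%(s['ee_pos'][2],z),'f',f,'pk %.1f'%pk,'xy',s['ee_pos'][:2]-p,'M',s['moment']); 
    return z,p,b,log
E
python3 - <<'E'
from h import *
s=dict(np.load('pics/scene1.npz')); P=cloud(s)
m=(P[...,2]>.137)&(P[...,2]<.157)&(np.hypot(P[...,0]-C[0],P[...,1]-C[1])<.06)
qq=P[m][:,:2].astype(np.float32); print('head',m.sum(),cv2.minAreaRect(qq))
z,p,b,log=press(-28.5e-3,-28.5e-3); print(log)
move_l([*p,.170],.2); rep('up')
E
```

```text
head 232 ((0.5617355108261108, -0.15037330985069275), (0.07426648586988449, 0.06801088154315948), 22.65833282470703)
(-0.0285, -0.0285) t18.16 z 0.1229 cmd 0.1181 f [-7.5109  2.4174 22.6214] pk 22.3 xy [ 0.0002 -0.0002] M [ 0.6572  1.8138 -0.0557]
[(168.5, 0.7), (166.8, 0.5), (165.3, 0.9), (163.8, 0.0), (162.3, 0.4), (160.8, 0.4), (159.3, 0.0), (157.8, -0.1), (156.3, 0.3), (154.8, -0.7), (153.3, -0.0), (151.8, -0.3), (150.4, 0.7), (148.8, 0.6), (147.3, 0.1), (145.8, -0.3), (144.3, 1.2), (142.8, -0.4), (141.5, 0.2), (140.2, 2.2), (138.5, 1.3), (136.9, 1.7), (135.8, 3.5), (135.2, 7.7), (134.2, 10.0), (132.9, 10.6), (131.5, 11.4), (130.0, 11.1), (128.5, 10.2), (127.0, 10.8), (125.5, 10.9), (124.0, 11.2), (123.5, 15.3), (123.4, 16.4), (123.3, 17.1), (123.2, 18.6), (123.1, 18.9), (123.0, 21.6), (122.9, 22.3)]
up t18.57 [ 0.5418 -0.1872  0.1695] F [-0.4822 -0.0505 -2.0211] M [ 0.0064 -0.059   0.0233] gap 0.0277 ff 30.0
```

The first corner went down to a hard bottom at TCP z ≈ 0.123, with an effective stiffness of about 4.6 N/mm. Now the other three corners, with quicker steps.

Run:
```python
from h import *
o=28.5e-3
for x,y in [(o,-o),(o,o),(-o,o)]:
    z,p,b,log=press(x,y,zs=.150,step=.003); print(log)
    if z>.126: print('early stop'); move_l([*p,.150],.2); break
    move_l([*p,.150],.2)
rep('up')
```

```text
(0.0285, -0.0285) t23.20 z 0.1228 cmd 0.1180 f [-3.9365  1.1442 21.7538] pk 23.3 xy [ 0.0005 -0.0001] M [0.4301 1.3592 0.0343]
[(147.0, -0.3), (143.6, 0.2), (140.6, -0.3), (138.4, 1.8), (135.5, 3.0), (132.0, 4.2), (128.8, 3.4), (125.7, 3.5), (124.1, 8.7), (123.3, 16.3), (123.2, 17.9), (123.1, 18.5), (123.0, 20.2), (122.9, 20.8), (122.8, 23.3)]
(0.0285, 0.0285) t28.38 z 0.1225 cmd 0.1176 f [-7.4499  1.9099 23.3651] pk 23.3 xy [ 0.0005 -0.0001] M [0.6391 1.9098 0.0186]
[(146.5, 0.4), (143.7, -0.4), (140.7, 0.6), (137.7, -0.1), (134.7, -0.1), (132.5, 2.8), (129.7, 5.3), (126.5, 5.6), (124.1, 8.1), (123.2, 16.9), (123.1, 17.6), (122.9, 19.6), (122.8, 20.6), (122.7, 21.3), (122.7, 21.7), (122.6, 23.3)]
(-0.0285, 0.0285) t33.55 z 0.1227 cmd 0.1176 f [-8.6594  2.1047 22.8612] pk 22.8 xy [ 0.0002 -0.0001] M [0.6864 1.9164 0.0121]
[(146.4, -0.5), (143.7, -1.0), (140.7, 0.2), (137.7, -0.8), (134.7, -1.1), (132.0, -0.6), (128.9, 0.9), (125.8, 0.2), (124.2, 6.6), (123.3, 14.2), (123.2, 17.0), (123.1, 17.6), (123.0, 19.4), (122.9, 19.9), (122.8, 21.3), (122.7, 22.8)]
up t33.86 [ 0.5199 -0.1348  0.1505] F [-0.6152  0.6897 -1.842 ] M [-0.0063 -0.0978  0.028 ] gap 0.0274 ff 30.0
```

Run:
```python
from h import *
z,p,b,log=press(0,0,zs=.140,step=.003,target=19.5); print(log)
fs=[]
for _ in range(7): hold(.2); fs.append(round(float(state()['ft_force'][2]-b[2]),1))
print(fs)
move_l([*p,.20],.25); 
move_to([TX,TY,.20],q(TG)); rep('over board')
a=save('top','top2'); s=save('scene','scene2')
P=cloud(a); Q=cloud(s)
for x,y in [(-42,-43),(-40,-2),(-43,41),(-3,-40),(3,1),(-2,43),(39,-44),(43,-5),(41,38)]:
    r=[]
    for W in (P,Q):
        w=off(x/1e3,y/1e3); m=(np.hypot(W[...,0]-w[0],W[...,1]-w[1])<.011)&(W[...,2]>.03); r.append((m.sum(),np.round(np.percentile(W[m][:,2],[30,50,80]),4) if m.sum() else None))
    print(x,y,r)
a=a['frame'][130:210,330:420]; b=s['frame'][150:260,200:420]
cv2.imwrite('pics/c2.png',np.hstack([cv2.resize(a,(360,320)),cv2.resize(b,(440,320))]))
```

```text
(0, 0) t36.90 z 0.1231 cmd 0.1182 f [-6.8374  1.6376 19.1757] pk 19.7 xy [ 0.0003 -0.0001] M [0.7052 1.7002 0.0312]
[(136.9, -0.3), (133.7, 0.1), (130.6, -0.3), (127.6, 0.0), (125.0, -0.6), (124.1, 7.8), (123.3, 17.9), (123.2, 17.6), (123.0, 19.7)]
[19.0, 18.8, 19.6, 19.3, 20.0, 19.6, 19.6]
over board t40.08 [0.4588 0.1789 0.1995] F [-0.1834 -0.3543 -1.3756] M [-0.1068 -0.1105 -0.0421] gap 0.0277 ff 30.0
-42 -43 [(np.int64(42), array([0.0578, 0.0591, 0.0611])), (np.int64(24), array([0.0538, 0.0576, 0.0589]))]
-40 -2 [(np.int64(40), array([0.0567, 0.0593, 0.0611])), (np.int64(20), array([0.0562, 0.0589, 0.0612]))]
-43 41 [(np.int64(40), array([0.0581, 0.0599, 0.0624])), (np.int64(15), array([0.0571, 0.0576, 0.0601]))]
-3 -40 [(np.int64(42), array([0.0576, 0.0589, 0.0607])), (np.int64(22), array([0.0588, 0.06  , 0.0615]))]
3 1 [(np.int64(40), array([0.0587, 0.06  , 0.0612])), (np.int64(25), array([0.0549, 0.0574, 0.059 ]))]
-2 43 [(np.int64(42), array([0.057 , 0.0589, 0.0621])), (np.int64(12), array([0.0569, 0.0576, 0.0597]))]
39 -44 [(np.int64(41), array([0.0575, 0.0598, 0.0624])), (np.int64(0), None)]
43 -5 [(np.int64(38), array([0.0568, 0.058 , 0.0609])), (np.int64(0), None)]
41 38 [(np.int64(40), array([0.058 , 0.0591, 0.0608])), (np.int64(0), None)]
```

View pics/c2.png

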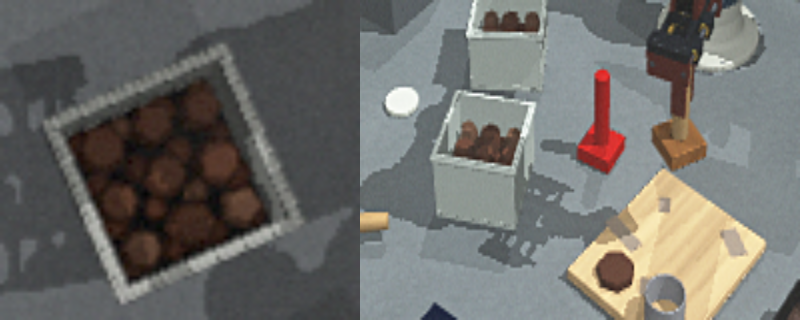

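All nine lumps measure level, with medians of 58–60 mm, and the firm press held at about 19.5 N. I'll set the tamper back down, sensing contact.

Run:
```python
from h import *
move_l([TX,TY,.088],.12); hold(.2); b=fz(4); z=.088
while z>.079:
    z-=.0005; move_l([TX,TY,z],.02); hold(.03); f=state()['ft_force']-b
    if f[2]>5: break
print('touch cmd',z,f); rep('dn')
hold(.2); gripper_open(); hold(.2); rep('open')
move_l([TX,TY,.21],.12)
p=[.40,-.02,.25]; move_to(p,q(TG)); hold(.3); rep('away')
a=save('top','top3'); s=save('scene','scene3')
P=cloud(a); v,u=np.mgrid[:400,:640]
T=(u>225)&(u<310)&(v>180)&(v<235)
for lo,hi in [(.128,.145),(.03,.045)]:
    m=T&(P[...,2]>lo)&(P[...,2]<hi); print(m.sum(),cv2.minAreaRect(P[m][:,:2].astype(np.float32)) if m.sum() else None, np.percentile(P[m][:,2],[5,50,95]) if m.sum() else None)
cv2.imwrite('pics/c3.png',np.hstack([cv2.resize(a['frame'][130:250,215:365],(400,320)),cv2.resize(s['frame'][190:280,290:403],(400,320))]))
```

```text
touch cmd 0.08099999999999999 [-1.3808 -2.1421  7.2025]
dn t45.49 [0.4587 0.1797 0.082 ] F [-1.6062 -2.4218  5.5981] M [-0.1651  0.4965  0.0363] gap 0.0280 ff 30.0
open t46.92 [0.4585 0.1797 0.081 ] F [-0.0311  0.0563  0.5514] M [-0.0197 -0.1541 -0.0096] gap 0.0878 ff 0.0
away t49.31 [ 0.4002 -0.0192  0.2496] F [-0.1996  0.1173 -0.5336] M [-0.089  -0.1175  0.0047] gap 0.0878 ff 0.0
73 ((0.4585365951061249, 0.17964018881320953), (0.024518843740224838, 0.02671869657933712), 44.78785705566406) [0.132  0.136  0.1405]
337 ((0.45885133743286133, 0.18031175434589386), (0.06671203672885895, 0.06593293696641922), 60.35837936401367) [0.0317 0.0364 0.0414]
```

View pics/c3.png

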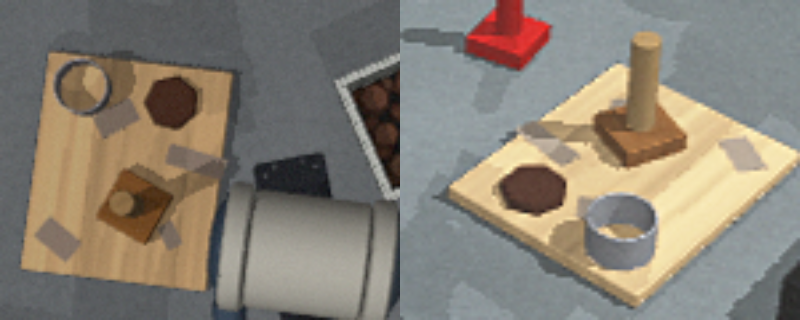

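The tamper stands upright at its original place (crop (130,205)), and the cutter and slab haven't moved.

```bash
python3 -c "
from bench import *
print(job_done())"
```

```text
the job is handed in; nothing more can be done
None
```

I handed the job in at about 49 s of the 72 s allowed: all nine lumps are level to within about 2 mm by the camera, the final press held at about 19.5 N for over a second (highest reading 23.4 N), and the tamper stands upright back in its place on the board with the cutter and slab unmoved.

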